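# Shut and latch the strip sample chamber

## Task

The sample strips are loaded: swing the chamber's hinged cover fully shut, then push its orange quarter-turn stud in and turn it a quarter turn clockwise (seen from above) until it locks and stays locked, and let go. How far the stud must go in differs from one chamber to the next: press only until you feel it bottom on its rubber buffer, keep the push gentle, never force it, and leave the jars and other things around the chamber where they are.

Things in the scene. Friction and masses are not known exactly. Their poses are not given: they have to be found in the camera images.
- chamber: White open-topped housing, 200 x 200 mm and 95 mm high, fixed to the bench. Origin: centre of its underside; z up, x from its front (the stud's side, facing the robot more or less) to the hinge at its back. Its rim is at z = 95 mm.
- cover_hinge (a point): Point on the hinge axis of the cover: chamber frame x = +100 mm, y = 0, z = 95 mm. The hinge axis runs along the chamber's y. The point's axes turn with the cover; they are the chamber's axes when it is shut.
- cover (a joint): Angle of the clear, blue-edged cover (rad): 0 shut on the rim; grows as its front edge swings up and away. Starts at 0.6 to 1.0. Plate 8 mm thick, underside through the hinge axis, 200 mm wide (y), reaching 205 mm forward (-x) of the hinge. A stiff hinge (0.8 N m) holds it at any angle; press it down with some newtons near its front edge, beside the stud.
- wing_center (a point): Middle of the stud's orange wing grip: 42 mm long (point's y), 12 mm thick (x), 28 mm high (z). It stands on a round metal flange 56 mm across, 5 mm thick, its upper face 14 mm below this point. The stud is on the cover, 175 mm forward of the hinge, midway across; not pushed in, this point is 50 mm above the cover's top face. Grip the wing or press on the flange.
- plunger (a joint): How far the stud is pushed in (m), 0 to 0.030, against a spring (3 N at rest, 0.2 N more per mm). With the cover shut, a cross pin below stops it turning until it is in by a depth that differs between starts and cannot be seen, 4 to 25 mm; 1.5 mm deeper it bottoms on a rubber buffer (20 N per mm), felt as a sharp rise. Held there it turns freely (about 0.03 N m).
- wing (a joint): Turn of the stud (rad): 0 at the start (wing along the chamber's y), growing clockwise seen from above, end stop at 1.571 (wing along the chamber's x). From about 1.4 on, when let up, it springs up about 4 mm into a notch and is locked; let up earlier it is not. Do not turn it while the cover is open: the cross pin would miss its slot.
- interlock (a joint): Small interlock switch hidden under the cover (m): 0 normally, 0.004 when the stud has sprung up into its notch and is locked.
- catch: Steel catch fixed inside the chamber under the stud, 75 mm in front of the chamber's centre; origin on the chamber's underside. It carries the slot, buffer and notch for the stud, at a height that is not given. Overloaded, that is breaking it, above 25 N.
- jar_a: White jar, 64 mm across, 65 mm tall, a bystander; origin under its centre.
- jar_b: Low jar with a grey lid, 72 mm across, 55 mm tall, a bystander; origin under its centre.
- tape_roll: Brown tape roll lying flat, 60 mm across, 19 mm high, beside the chamber, a bystander; origin under its centre.
- petri_dish: Clear round dish, 90 mm across, 14 mm high, beside the chamber, a bystander; origin under its centre.
- blue_tube: Blue bottle, 40 mm across, 120 mm tall, a bystander; origin under its centre.

How it is judged:
By the outcome, as a careful person would: the job done as asked, in the order asked, and still so for the second after the job is handed in, with the robot touching nothing.
It also fails if it takes over 58 s, if anything falls off the work surface, if the arm or the gripper's body presses on something with over 40 N, if the wrist force passes 120 N, or if a joint passes its speed limit or range.

## Robot

A 6-joint arm with a two-finger parallel gripper is mounted at the origin on the work surface. World frame = base frame: x ahead of the robot, y to its left, z up, the work surface at z = 0. Lengths are in m, angles in degrees, forces in N, time in s.
With the tool pointing down it reaches from about 0.35 to 0.875 m from the base axis. Payload 4.2 kg.
Tool frame: the origin (TCP) lies between the finger pads; the fingertips stand 8 mm ahead of it and the grasp point (between the pads) lies 11 mm behind it; z points along the fingers, y is the line along which they close (so a half turn about z gives the same grasp; the last joint's range is limited). The gripper opens to 87 mm and grips with 3 to 60 N. Pads are 19 mm wide; open, the fingers measure 117 mm over their backs; the gripper's body (75 mm by 190 mm) begins 51 mm behind the grasp point.
Start: joints at [83.744, 22.042, 0.453, 0, -68.411, -14.817], TCP at [0.225, 0.583, 0.231] pointing down, gripper open.
Joint ranges: [-179.83, 179.83], [-69.29, 118.12], [-61.27, 80.66], [-181.25, 117.63], [-171.15, -9.14], [-177.46, 177.46]. Speed limits (degrees/s): [159.86, 159.86, 180, 180, 180, 180].

## Interface

Orientations are given as a 3x3 rotation matrix whose columns are the frame's x, y, z axes.
In Python, from station import sense, capture, camera_model, finish_job, find_in gives the robot as it stands. The module is installed in compiled form; this text tells all that it offers.
- The arm moves only by the tool arm_command, never from a script. Its argument "motion" is a list of rows, each a list of 7 numbers: the finger opening in mm, from 0 to 87, then the shift along the tool's x, y, z in mm, then the turn, a rotation vector about the tool's x, y, z in rad. In form: [[jaw, dx, dy, dz, rx, ry, rz], ...]. A call has 1 to 8 rows; each row shifts and turns the commanded pose from where the row before left it, along the tool's axes as they then stand; what a row does not reach is not made up. A row lasts 1/10 s, in which the tool goes at most 50 mm and 8.59 degrees, less where a joint would pass 70% of its speed; a pose out of reach is approached as far as the arm can. A call with a gripper value outside its range is refused whole. The fingers move at their own pace and stop on an object; the grip force is fixed at half the most. Time passes only in rows, so rows that do not move let the fingers close. It gives the time, the measured TCP pose, the force, the opening and the grip force at its end, in the units of the state.
- sense(): the state, without advancing time (a new reading comes with each control period).
- capture(name): name is "scene" or "top" or "wrist"; returns the picture (420x560x3 uint8, red, green, blue); there is no depth.
- camera_model(name): a dict with "fx", "fy", "cx", "cy" (pixels), "R" (3x3) and "t" (3): a world point X has camera coordinates R X + t. Camera axes: x right, y down, z forward; pixel columns grow to the right and rows downward; lengths in m; the calibration is good to about 2 mm. A picture is of the moment at which its call begins: read the wrist's pose just before it. camera_model takes no time and is no camera call; for the wrist camera it gives the pose at the moment of the call.
- finish_job(): hands the job in; it is judged then, once.
Trained networks look in the newest picture that a camera, given by its name, has taken for a name from the list of things; names that differ only in an ending like _2 or _b are one class to them, and where a whole thing is asked for, a point or a joint stands for the part that bears it (a point fixed in the world has none). Each returns a list of dicts, best first, with "p" (0 to 1); they miss things now and then, are a little off and sometimes report something else, mostly with a low value. They report only what shows in the picture. A call takes as long as a camera call.
- find_in(target, camera): "location" ([row, column] in pixels, amid what is visible of it).
The state is a dict: "time_s": time; "joints": joint angles; "joint_velocities": joint speeds; "effort": joint torques, N m; "tcp_pos": TCP position; "ee_rot": TCP orientation; "wrist_force": force on the tool from outside, world axes, zero at the start; "moment": the same for the moment, N m; "gripper_width": opening from 0.0 (shut) to 1.0 (fully open); "gripper_force": force on a finger pad.
Only numpy, scipy, OpenCV 4.12 (cv2) and the standard library are available. Lean on these libraries where they do the work, as an engineer would, in place of code of your own. Each camera call takes 0.05 s, during which the arm holds its last target. There are 200 camera calls.

## Working session

There is one attempt and no reset: what is moved stays moved. The work goes in short steps, Python scripts to look and compute and a tool call to move; the robot and the scene stay as the last step left them, time stands still between calls to the robot, and variables do not carry over. Pictures are saved under pics/ and viewed, at most 10 in all, crops included, and the job is handed in when it is done.

Besides the shell and the picture viewer there is one more tool, called after ">>>" by a JSON object that holds its "method" and its "body", one argument or row to a line. arm_command: Moves the arm, as the interface text tells. Its arguments: {"type":"object","properties":{"motion":{"type":"array"}},"required":["motion"]}

```bash
mkdir -p pics
python3 - <<'E'
from station import *
import cv2,numpy as np
s=sense();print(s)
ims=[]
for c in("scene","top"):
    im=capture(c);ims.append(im)
    for n in("chamber","cover","wing_center","cover_hinge","jar_a","jar_b","blue_tube","tape_roll","petri_dish"):
        print(c,n,[(np.round(d["location"]),round(d["p"],2)) for d in find_in(n,c)[:2]])
    m=camera_model(c);print(c,m)
cv2.imwrite("pics/a.png",ims[0][:,:,::-1]);cv2.imwrite("pics/b.png",ims[1][:,:,::-1])
E
```

```text
{'time_s': 0.0, 'joints': array([ 8.37437020e+01,  2.20908151e+01,  3.81983804e-01, -3.02067133e-02,
       -6.84108813e+01, -1.48169812e+01]), 'joint_velocities': array([ 0.05328651,  0.09594974, -0.05907518,  0.03613135, -0.02969041,
        0.14517016]), 'effort': array([-8.31502547e-06, -3.90668464e+01,  1.87408072e+01,  4.22011390e+00,
        1.09653192e-02, -1.91349109e-04]), 'tcp_pos': array([0.22448895, 0.5826808 , 0.22947091]), 'ee_rot': array([[ 9.33051394e-01, -3.59742387e-01, -7.14988529e-04],
       [-3.59743093e-01, -9.33049202e-01, -2.02346299e-03],
       [ 6.08059288e-05,  2.14520714e-03, -9.99997697e-01]]), 'wrist_force': array([ 0.61326306, -0.43949188, -0.01741878]), 'moment': array([-0.03257892,  0.00493569,  0.01879477]), 'gripper_force': 0.0, 'gripper_width': 1.0038239225110037}
scene chamber [(array([223., 234.]), 0.65), (array([243., 285.]), 0.38)]
scene cover [(array([213., 236.]), 0.68)]
scene wing_center [(array([183., 232.]), 0.59)]
scene cover_hinge [(array([211., 236.]), 0.86), (array([184., 231.]), 0.27)]
scene jar_a [(array([208., 138.]), 0.98), (arr
[... 689 characters left out ...]
., 324.]), 0.57), (array([239., 329.]), 0.55)]
top cover_hinge [(array([197., 318.]), 0.58)]
top jar_a [(array([257., 445.]), 0.78), (array([258., 104.]), 0.76)]
top jar_b [(array([257., 445.]), 0.78), (array([258., 104.]), 0.76)]
top blue_tube [(array([186., 450.]), 0.8)]
top tape_roll [(array([212., 321.]), 0.27)]
top petri_dish [(array([198., 379.]), 0.63), (array([188., 448.]), 0.52)]
top {'fx': 416.59210127431453, 'fy': 416.59210127431453, 'cx': 283.24809368965776, 'cy': 210.8696836288298, 'R': array([[-0.00773875, -0.9999591 , -0.00468103],
       [-0.97331299,  0.00860604, -0.22932023],
       [ 0.22935114,  0.00278146, -0.97333978]]), 't': array([0.00237488, 0.57535661, 1.04252915])}
```

Run:
```python
import cv2
a=cv2.imread("pics/a.png");b=cv2.imread("pics/b.png")
cv2.imwrite("pics/a2.png",cv2.resize(a[120:330,60:340],None,fx=2.8,fy=2.8,interpolation=3))
cv2.imwrite("pics/b2.png",cv2.resize(b[100:320,220:480],None,fx=2.7,fy=2.7,interpolation=3))
```

```text
(no output)
```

View pics/a2.png

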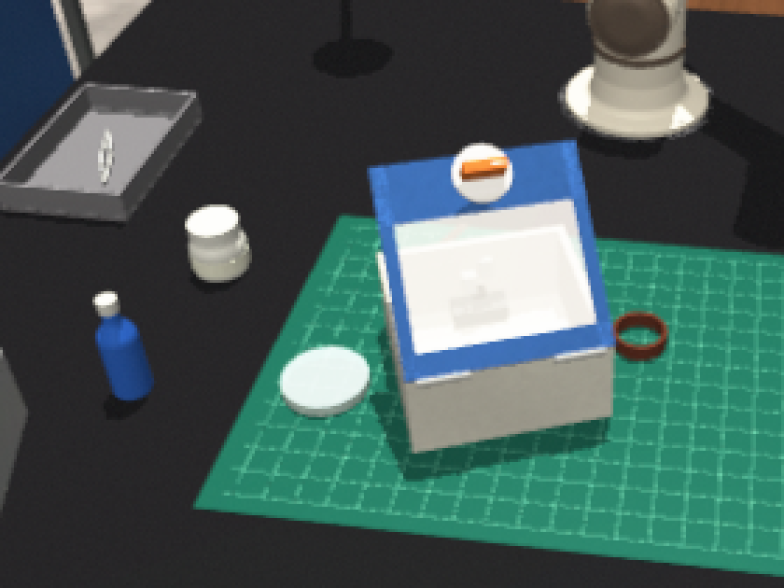

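View pics/b2.png

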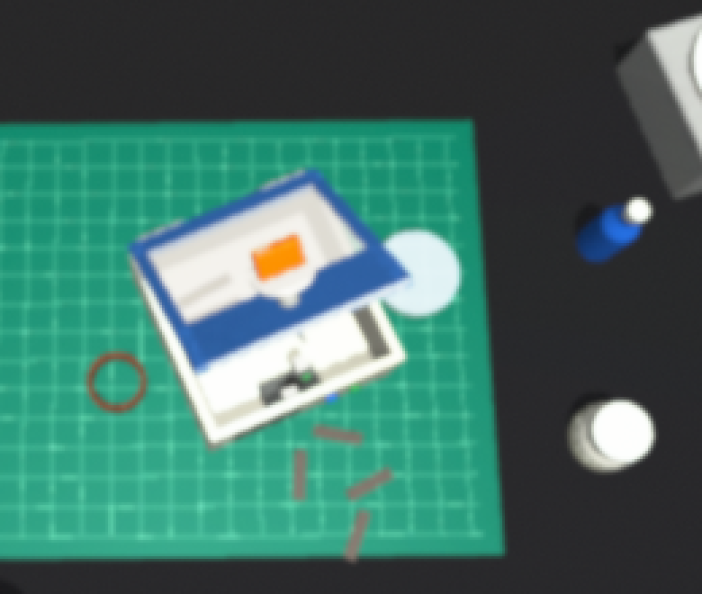

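```bash
cat > h.py <<'E'
import numpy as np
from scipy.optimize import least_squares
def cov(p,a):  # point rel hinge in cover frame -> chamber frame
    c,s=np.cos(a),np.sin(a); x,y,z=p
    return np.array([100+c*x+s*z, y, 95-s*x+c*z])/1000
def world(q,pc):
    c,s=np.cos(q[2]),np.sin(q[2])
    return np.array([q[0]+c*pc[0]-s*pc[1],q[1]+s*pc[0]+c*pc[1],pc[2]])
def proj(m,X):
    v=m["R"]@X+m["t"]; return np.array([m["fx"]*v[0]/v[2]+m["cx"],m["fy"]*v[1]/v[2]+m["cy"]])
E
python3 - <<'E'
from h import *
from station import camera_model
T=camera_model("top");S=camera_model("scene")
t=lambda u,v:np.array([220+u/2.7,100+v/2.7]); s=lambda u,v:np.array([60+u/2.8,120+v/2.8])
F=lambda *p:(lambda a:np.array(p)/1000)
C=lambda *p:(lambda a:cov(p,a))
obs=[(T,t(212,442),F(-100,100,95)),(T,t(405,357),F(-100,-100,95)),
(T,t(130,245),C(0,100,8)),(T,t(316,170),C(0,-100,8)),(T,t(200,370),C(-205,100,4)),(T,t(410,275),C(-205,-100,4)),(T,t(278,257),C(-175,0,58)),
(S,s(370,168),C(-205,-100,8)),(S,s(577,142),C(-205,100,8)),(S,s(407,380),C(0,-100,8)),(S,s(611,348),C(0,100,8)),(S,s(413,450),F(100,-100,0)),(S,s(610,415),F(100,100,0)),(S,s(484,168),C(-175,0,58))]
f=lambda q:np.concatenate([proj(m,world(q,g(q[3])))-o for m,o,g in obs])
r=least_squares(f,[.5,-.05,-.3,.8],loss="soft_l1")
print(r.x,np.degrees(r.x[2:]));print(np.round(f(r.x).reshape(-1,2),1))
q=r.x
for n,p,a in(("wing0",(-175,0,58),0),("wing now",(-175,0,58),q[3]),("press pt shut",(-190,60,8),0),("press now",(-190,60,8),q[3]),("press- now",(-190,-60,8),q[3]),("hinge",(0,0,0),0)):print(n,world(q,cov(p,a)).round(3))
E
```

```text
[ 0.56432923 -0.09230092  0.39860756  0.70314591] [22.8385307  40.28729311]
[[-0.4 -0.6]
 [-0.3 -0.1]
 [-1.6 -0.3]
 [-0.9 -1.3]
 [-2.5  0.4]
 [ 0.6  1. ]
 [-0.4 -0.6]
 [-1.2 -1. ]
 [-1.5 -1.7]
 [-1.4 -0.1]
 [ 1.  -1.9]
 [-0.6  0.4]
 [-0.1 -0.4]
 [-0.7 -0.7]]
wing0 [ 0.495 -0.121  0.153]
wing now [ 0.568 -0.091  0.252]
press pt shut [ 0.458 -0.072  0.103]
press now [ 0.504 -0.052  0.224]
press- now [ 0.551 -0.163  0.224]
hinge [ 0.656 -0.053  0.095]
```

```bash
cat >> h.py <<'E'
Q=np.array([0.5643,-0.0923,0.3986])
def to(pc,tcp,R):  # chamber mm target for TCP -> tool shift mm
    return (R.T@(world(Q,np.array(pc)/1000)-tcp)*1000).round(1)
E
python3 - <<'E'
from h import *
from station import sense
s=sense()
y=np.radians(-67.2);R=np.array([[np.cos(y),np.sin(y),0],[np.sin(y),-np.cos(y),0],[0,0,-1]])
print(s["time_s"],to((-36,70,303),s["tcp_pos"]+[0,0,.072],R), world(Q,np.array([-36,70,0])/1000))
E
```

```text
1.0 [ 6.843e+02 -1.530e+01 -4.000e-01] [ 0.50395322 -0.04176026  0.        ]
```

>>> {"method": "arm_command", "body": {
  "motion": [
    [0,0,0,-12,0,0,0.1344],
    [0,0,0,-12,0,0,0.1344],
    [0,0,0,-12,0,0,0.1344],
    [0,0,0,-12,0,0,0.1344],
    [0,0,0,-12,0,0,0.1344],
    [0,0,0,-12,0,0,0.1344]
  ]
}}

```text
time_s: 1.6
tcp_pos: [0.2247, 0.5831, 0.3031]
ee_rot: [[0.381, -0.924, -0.0], [-0.924, -0.381, 0.0], [-0.0, 0.0, -1.0]]
wrist_force: [0.2, 0.5, -0.5]
gripper_width: 0.54
gripper_force: 0.0
```

>>> {"method": "arm_command", "body": {
  "motion": [
    [0,30,0,0,0,0,0],
    [0,43,0,0,0,0,0],
    [0,45,0,0,0,0,0],
    [0,45,0,0,0,0,0],
    [0,45,0,0,0,0,0],
    [0,45,0,0,0,0,0],
    [0,45,0,0,0,0,0],
    [0,45,0,0,0,0,0]
  ]
}}

```text
time_s: 2.4
tcp_pos: [0.3575, 0.265, 0.3029]
ee_rot: [[0.387, -0.922, 0.001], [-0.922, -0.387, 0.001], [-0.0, -0.001, -1.0]]
wrist_force: [1.2, 0.7, -0.6]
gripper_width: 0.005
gripper_force: 0.0
```

>>> {"method": "arm_command", "body": {
  "motion": [
    [0,45,0,0,0,0,0],
    [0,45,0,0,0,0,0],
    [0,45,0,0,0,0,0],
    [0,45,0,0,0,0,0],
    [0,45,0,0,0,0,0],
    [0,45,0,0,0,0,0],
    [0,43,-12,0,0,0,0],
    [0,25,-3,0,0,0,0]
  ]
}}

```text
time_s: 3.2
tcp_pos: [0.5029, -0.0416, 0.3025]
ee_rot: [[0.384, -0.923, 0.0], [-0.923, -0.384, -0.0], [0.0, -0.0, -1.0]]
wrist_force: [-0.2, 0.5, -0.3]
gripper_width: 0.002
gripper_force: 0.0
```

>>> {"method": "arm_command", "body": {
  "motion": [
    [0,0,0,0,0,0,0],
    [0,0,0,0,0,0,0]
  ]
}}

```text
time_s: 3.4
tcp_pos: [0.5014, -0.0394, 0.3022]
ee_rot: [[0.385, -0.923, -0.001], [-0.923, -0.385, 0.0], [-0.0, 0.001, -1.0]]
wrist_force: [-0.4, 0.7, -0.7]
gripper_width: 0.002
gripper_force: 0.0
```

Run:
```python
from h import *
from station import *
import cv2
s=sense();print(s["time_s"],s["tcp_pos"],to((-36,70,240),s["tcp_pos"],s["ee_rot"]))
im=capture("wrist");m=camera_model("wrist")
o=cv2.resize(im[:,:,::-1],None,fx=1.4,fy=1.4)
for p in((-205,100,8),(-205,-100,8),(0,100,8),(0,-100,8),(-175,0,58),(-175,0,44)):
    u=proj(m,world(Q,cov(p,.703)));print(p,u.round());cv2.circle(o,tuple(int(a*1.4) for a in u),4,(255,0,255),1)
for c in (100,-100):
    u=proj(m,world(Q,np.array([-.1,c/1000,.095])));cv2.circle(o,tuple(int(a*1.4) for a in u),4,(0,255,0),1)
cv2.imwrite("pics/w.png",o)
```

```text
3.4 [ 0.50140032 -0.03944361  0.30224679] [ 3.1 -1.5 62.2]
(-205, 100, 8) [301. 262.]
(-205, -100, 8) [307. -59.]
(0, 100, 8) [156. 211.]
(0, -100, 8) [132.  10.]
(-175, 0, 58) [214. 125.]
(-175, 0, 44) [231. 124.]
```

View pics/w.png

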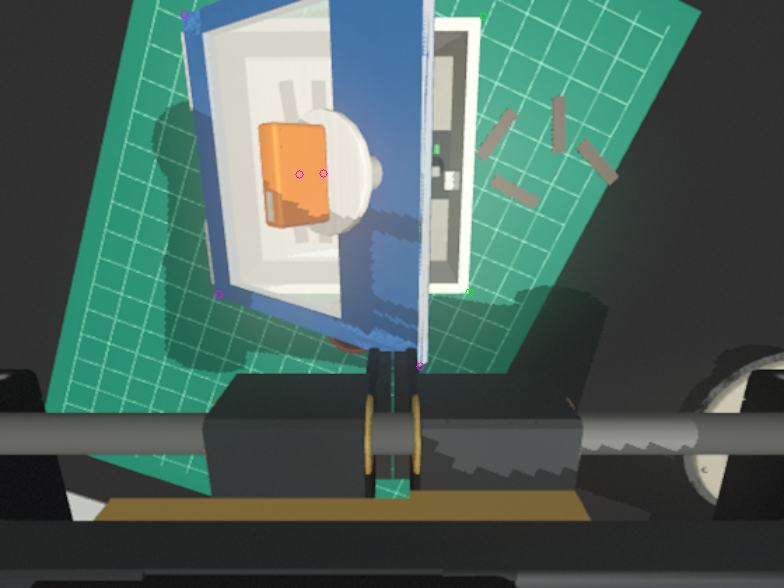

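>>> {"method": "arm_command", "body": {
  "motion": [
    [0,1,0,15,0,0,0],
    [0,1,0,20,0,0,0],
    [0,1,0,17,0,0,0],
    [0,0,0,10,0,0,0],
    [0,0,2,8,0,0,0],
    [0,0,5,7.5,0,0,0],
    [0,0,5,7.5,0,0,0],
    [0,0,5,7.5,0,0,0]
  ]
}}

```text
time_s: 4.25
tcp_pos: [0.4868, -0.0484, 0.2102]
ee_rot: [[0.386, -0.922, 0.001], [-0.922, -0.386, 0.0], [0.0, -0.001, -1.0]]
wrist_force: [0.2, 0.9, 2.6]
gripper_width: 0.005
gripper_force: 1.2
```

>>> {"method": "arm_command", "body": {
  "motion": [
    [0,0,5,7.5,0,0,0],
    [0,0,5,7.5,0,0,0],
    [0,0,4.5,8,0,0,0],
    [0,0,4,8,0,0,0]
  ]
}}

```text
time_s: 4.65
tcp_pos: [0.4701, -0.0558, 0.1786]
ee_rot: [[0.386, -0.922, 0.001], [-0.922, -0.386, -0.0], [0.001, -0.001, -1.0]]
wrist_force: [1.6, 0.8, 1.4]
gripper_width: 0.008
gripper_force: 1.1
```

>>> {"method": "arm_command", "body": {
  "motion": [
    [0,0,3,9,0,0,0],
    [0,0,3,9,0,0,0],
    [0,0,2.5,9,0,0,0],
    [0,0,2,9,0,0,0],
    [0,0,2,9,0,0,0],
    [0,0,1,7,0,0,0],
    [0,0,1,6,0,0,0],
    [0,0,0,3,0,0,0]
  ]
}}

```text
time_s: 5.45
tcp_pos: [0.4561, -0.0613, 0.1173]
ee_rot: [[0.386, -0.922, -0.001], [-0.922, -0.386, -0.0], [-0.0, 0.001, -1.0]]
wrist_force: [-0.1, -0.7, 2.7]
gripper_width: 0.005
gripper_force: 0.9
```

>>> {"method": "arm_command", "body": {
  "motion": [
    [0,0,0,2,0,0,0],
    [0,0,0,2,0,0,0],
    [0,0,0,0,0,0,0]
  ]
}}

```text
time_s: 5.75
tcp_pos: [0.4561, -0.0612, 0.1137]
ee_rot: [[0.386, -0.922, -0.001], [-0.922, -0.386, 0.0], [-0.0, 0.001, -1.0]]
wrist_force: [0.1, -0.1, -0.0]
gripper_width: 0.009
gripper_force: 0.0
```

>>> {"method": "arm_command", "body": {
  "motion": [
    [0,0,0,1,0,0,0],
    [0,0,0,1,0,0,0],
    [0,0,0,1,0,0,0]
  ]
}}

```text
time_s: 6.05
tcp_pos: [0.4564, -0.0613, 0.1113]
ee_rot: [[0.386, -0.922, -0.001], [-0.922, -0.386, -0.0], [-0.0, 0.001, -1.0]]
wrist_force: [-4.4, 2.8, 10.6]
gripper_width: 0.007
gripper_force: 5.6
```

>>> {"method": "arm_command", "body": {
  "motion": [
    [0,0,0,0.5,0,0,0],
    [0,0,0,0,0,0,0]
  ]
}}

```text
time_s: 6.25
tcp_pos: [0.4564, -0.0612, 0.1113]
ee_rot: [[0.387, -0.922, -0.001], [-0.922, -0.387, -0.0], [0.0, 0.001, -1.0]]
wrist_force: [-3.9, 0.8, 7.8]
gripper_width: 0.007
gripper_force: 4.0
```

>>> {"method": "arm_command", "body": {
  "motion": [
    [0,0,0,0.5,0,0,0],
    [0,0,0,0.5,0,0,0],
    [0,0,0,0,0,0,0]
  ]
}}

```text
time_s: 6.55
tcp_pos: [0.4564, -0.0612, 0.1113]
ee_rot: [[0.387, -0.922, -0.0], [-0.922, -0.387, -0.0], [0.0, 0.0, -1.0]]
wrist_force: [-5.0, 1.9, 14.8]
gripper_width: 0.008
gripper_force: 7.3
```

>>> {"method": "arm_command", "body": {
  "motion": [
    [0,0,0,-10,0,0,0],
    [0,0,0,-25,0,0,0],
    [0,0,0,-35,0,0,0],
    [40,0,0,-40,0,0,0],
    [40,0,0,-30,0,0,0],
    [40,0,0,0,0,0,0],
    [40,0,0,0,0,0,0]
  ]
}}

```text
time_s: 7.25
tcp_pos: [0.4567, -0.061, 0.25]
ee_rot: [[0.386, -0.922, 0.002], [-0.922, -0.386, 0.001], [-0.0, -0.002, -1.0]]
wrist_force: [0.0, -0.4, -1.3]
gripper_width: 0.283
gripper_force: 0.0
```

Run:
```python
from h import *
from station import *
import cv2
s=sense();print(s["time_s"],s["tcp_pos"],s["gripper_width"],to((-75,0,190),s["tcp_pos"],s["ee_rot"]))
im=capture("wrist");m=camera_model("wrist")
for n in("wing_center","cover"):print(n,find_in(n,"wrist")[:2])
o=cv2.resize(im[:,:,::-1],None,fx=1.4,fy=1.4)
for p in((-205,100,8),(-205,-100,8),(0,100,8),(0,-100,8),(-175,0,58),(-175,21,72),(-175,-21,72),(-175,28,44),(-175,-28,44)):
    u=proj(m,world(Q,cov(p,0)));print(p,u.round());cv2.circle(o,tuple(int(a*1.4) for a in u),4,(255,0,255),1)
cv2.imwrite("pics/w2.png",o)
```

```text
7.25 [ 0.45670694 -0.06104677  0.24996128] 0.2828548948537276 [ 70.6 -12.1  60. ]
wing_center [{'location': [126.1, 263.9], 'p': 0.9}]
cover [{'location': [105.9, 182.9], 'p': 0.89}]
(-205, 100, 8) [299. 230.]
(-205, -100, 8) [303.  -6.]
(0, 100, 8) [ 89. 230.]
(0, -100, 8) [46. -6.]
(-175, 0, 58) [265. 126.]
(-175, 21, 72) [264. 158.]
(-175, -21, 72) [263.  95.]
(-175, 28, 44) [266. 162.]
(-175, -28, 44) [265.  87.]
```

View pics/w2.png

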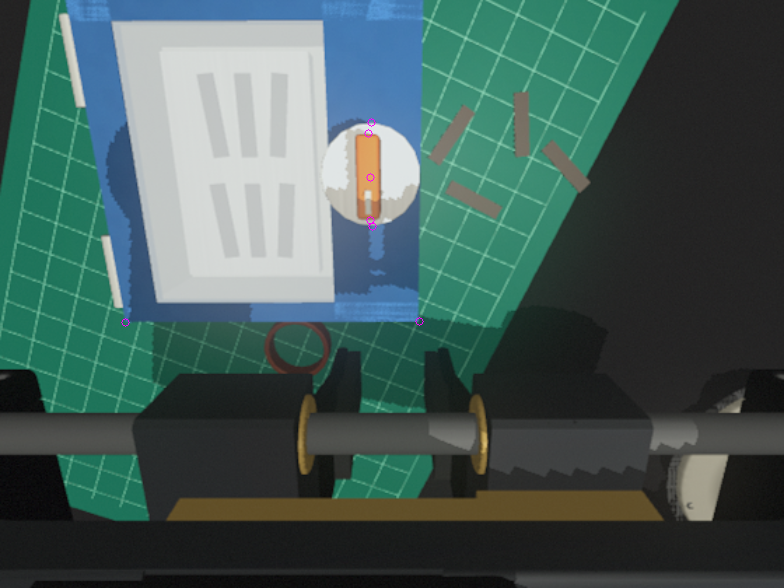

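>>> {"method": "arm_command", "body": {
  "motion": [
    [40,25,-4,0,0,0,0],
    [40,30,-5,0,0,0,0],
    [40,15.5,-3,0,0,0,0],
    [40,0,0,20,0,0,0],
    [40,0,0,20,0,0,0],
    [40,0,0,10,0,0,0],
    [40,0,0,0,0,0,0],
    [40,0,0,0,0,0,0]
  ]
}}

```text
time_s: 8.2
tcp_pos: [0.4953, -0.1216, 0.1999]
ee_rot: [[0.387, -0.922, 0.0], [-0.922, -0.387, -0.0], [0.0, -0.0, -1.0]]
wrist_force: [0.8, 0.8, 0.0]
gripper_width: 0.458
gripper_force: 0.0
```

Run:
```python
from h import *
from station import *
s=sense();print(s["tcp_pos"],s["wrist_force"],s["moment"],s["gripper_width"],to((-75,0.5,151),s["tcp_pos"],s["ee_rot"]))
```

```text
[ 0.49525588 -0.1216265   0.19986734] [0.75647068 0.82090674 0.03967442] [ 0.07044426 -0.02091192  0.01852684] 0.4583565537658313 [-0.8 -0.  48.9]
```

>>> {"method": "arm_command", "body": {
  "motion": [
    [40,-0.5,0,18,0,0,0],
    [40,0,0,18,0,0,0],
    [40,0,0,10,0,0,0],
    [40,0,0,3,0,0,0],
    [10,0,0,0,0,0,0],
    [10,0,0,0,0,0,0],
    [10,0,0,0,0,0,0]
  ]
}}

```text
time_s: 8.9
tcp_pos: [0.4953, -0.1212, 0.1514]
ee_rot: [[0.386, -0.922, 0.002], [-0.922, -0.386, -0.0], [0.001, -0.002, -1.0]]
wrist_force: [0.1, -0.5, -0.6]
gripper_width: 0.274
gripper_force: 0.0
```

>>> {"method": "arm_command", "body": {
  "motion": [
    [10,0,0,0,0,0,0],
    [10,0,0,0,0,0,0]
  ]
}}

```text
time_s: 9.1
tcp_pos: [0.4953, -0.1211, 0.151]
ee_rot: [[0.386, -0.922, 0.002], [-0.922, -0.386, 0.0], [0.001, -0.002, -1.0]]
wrist_force: [1.4, 1.9, -0.2]
gripper_width: 0.141
gripper_force: 1.0
```

>>> {"method": "arm_command", "body": {
  "motion": [
    [5,0,0,0,0,0,0],
    [5,0,0,0,0,0,0],
    [5,0,0,1,0,0,0],
    [5,0,0,1,0,0,0],
    [5,0,0,0,0,0,0]
  ]
}}

```text
time_s: 9.6
tcp_pos: [0.4954, -0.1211, 0.1488]
ee_rot: [[0.387, -0.922, 0.002], [-0.922, -0.387, -0.0], [0.001, -0.002, -1.0]]
wrist_force: [2.9, 2.3, 2.4]
gripper_width: 0.133
gripper_force: 30.0
```

>>> {"method": "arm_command", "body": {
  "motion": [
    [5,0,0,1,0,0,0],
    [5,0,0,1,0,0,0],
    [5,0,0,0,0,0,0]
  ]
}}

```text
time_s: 9.9
tcp_pos: [0.4954, -0.1211, 0.1467]
ee_rot: [[0.386, -0.922, 0.002], [-0.922, -0.386, 0.0], [0.001, -0.001, -1.0]]
wrist_force: [2.5, 2.2, 3.1]
gripper_width: 0.131
gripper_force: 30.0
```

>>> {"method": "arm_command", "body": {
  "motion": [
    [5,0,0,0.5,0,0,0],
    [5,0,0,0.5,0,0,0],
    [5,0,0,0.5,0,0,0],
    [5,0,0,0,0,0,0]
  ]
}}

```text
time_s: 10.3
tcp_pos: [0.4954, -0.1211, 0.1452]
ee_rot: [[0.386, -0.922, 0.001], [-0.922, -0.386, 0.0], [0.001, -0.001, -1.0]]
wrist_force: [4.3, 2.6, 1.6]
gripper_width: 0.134
gripper_force: 30.0
```

>>> {"method": "arm_command", "body": {
  "motion": [
    [5,0,0,0.5,0,0,0],
    [5,0,0,0.5,0,0,0],
    [5,0,0,0.5,0,0,0],
    [5,0,0,0,0,0,0]
  ]
}}

```text
time_s: 10.7
tcp_pos: [0.4953, -0.1211, 0.1437]
ee_rot: [[0.386, -0.922, 0.001], [-0.922, -0.386, 0.0], [0.0, -0.001, -1.0]]
wrist_force: [4.6, 3.3, 4.3]
gripper_width: 0.139
gripper_force: 30.0
```

>>> {"method": "arm_command", "body": {
  "motion": [
    [5,0,0,0.5,0,0,0],
    [5,0,0,0.5,0,0,0],
    [5,0,0,0.5,0,0,0],
    [5,0,0,0,0,0,0]
  ]
}}

```text
time_s: 11.1
tcp_pos: [0.4953, -0.1211, 0.1423]
ee_rot: [[0.386, -0.922, 0.001], [-0.922, -0.386, -0.0], [0.001, -0.001, -1.0]]
wrist_force: [4.5, 2.7, 3.5]
gripper_width: 0.136
gripper_force: 30.0
```

>>> {"method": "arm_command", "body": {
  "motion": [
    [5,0,0,0.5,0,0,0],
    [5,0,0,0.5,0,0,0],
    [5,0,0,0.5,0,0,0],
    [5,0,0,0,0,0,0]
  ]
}}

```text
time_s: 11.5
tcp_pos: [0.4953, -0.1211, 0.1408]
ee_rot: [[0.386, -0.922, 0.001], [-0.922, -0.386, -0.0], [0.001, -0.001, -1.0]]
wrist_force: [4.1, 2.3, 5.2]
gripper_width: 0.139
gripper_force: 30.0
```

>>> {"method": "arm_command", "body": {
  "motion": [
    [5,0,0,0.5,0,0,0],
    [5,0,0,0.5,0,0,0],
    [5,0,0,0.5,0,0,0],
    [5,0,0,0,0,0,0]
  ]
}}

```text
time_s: 11.9
tcp_pos: [0.4953, -0.1211, 0.1394]
ee_rot: [[0.387, -0.922, 0.001], [-0.922, -0.387, -0.0], [0.001, -0.001, -1.0]]
wrist_force: [3.2, 3.1, 4.2]
gripper_width: 0.133
gripper_force: 30.0
```

>>> {"method": "arm_command", "body": {
  "motion": [
    [5,0,0,0.5,0,0,0],
    [5,0,0,0.5,0,0,0],
    [5,0,0,0.5,0,0,0],
    [5,0,0,0,0,0,0]
  ]
}}

```text
time_s: 12.3
tcp_pos: [0.4953, -0.1211, 0.1379]
ee_rot: [[0.386, -0.922, 0.001], [-0.922, -0.386, -0.0], [0.001, -0.001, -1.0]]
wrist_force: [3.4, 2.4, 4.7]
gripper_width: 0.135
gripper_force: 30.0
```

>>> {"method": "arm_command", "body": {
  "motion": [
    [5,0,0,0.5,0,0,0],
    [5,0,0,0.5,0,0,0],
    [5,0,0,0.5,0,0,0],
    [5,0,0,0,0,0,0]
  ]
}}

```text
time_s: 12.7
tcp_pos: [0.4954, -0.1211, 0.1364]
ee_rot: [[0.387, -0.922, 0.001], [-0.922, -0.387, -0.0], [0.001, -0.001, -1.0]]
wrist_force: [4.1, 3.0, 4.3]
gripper_width: 0.133
gripper_force: 30.0
```

>>> {"method": "arm_command", "body": {
  "motion": [
    [5,0,0,0.5,0,0,0],
    [5,0,0,0.5,0,0,0],
    [5,0,0,0.5,0,0,0],
    [5,0,0,0,0,0,0]
  ]
}}

```text
time_s: 13.1
tcp_pos: [0.4953, -0.1211, 0.135]
ee_rot: [[0.387, -0.922, 0.002], [-0.922, -0.387, -0.0], [0.001, -0.001, -1.0]]
wrist_force: [4.3, 2.5, 5.0]
gripper_width: 0.139
gripper_force: 30.0
```

>>> {"method": "arm_command", "body": {
  "motion": [
    [5,0,0,0.5,0,0,0],
    [5,0,0,0.5,0,0,0],
    [5,0,0,0.5,0,0,0],
    [5,0,0,0,0,0,0]
  ]
}}

```text
time_s: 13.5
tcp_pos: [0.4953, -0.1211, 0.1335]
ee_rot: [[0.387, -0.922, 0.001], [-0.922, -0.387, -0.0], [0.001, -0.001, -1.0]]
wrist_force: [4.1, 3.1, 5.0]
gripper_width: 0.137
gripper_force: 30.0
```

>>> {"method": "arm_command", "body": {
  "motion": [
    [5,0,0,0.5,0,0,0],
    [5,0,0,0.5,0,0,0],
    [5,0,0,0.5,0,0,0],
    [5,0,0,0,0,0,0]
  ]
}}

```text
time_s: 13.9
tcp_pos: [0.4954, -0.1211, 0.1321]
ee_rot: [[0.387, -0.922, 0.002], [-0.922, -0.387, -0.0], [0.001, -0.001, -1.0]]
wrist_force: [3.5, 3.2, 6.1]
gripper_width: 0.137
gripper_force: 30.0
```

>>> {"method": "arm_command", "body": {
  "motion": [
    [5,0,0,0.5,0,0,0],
    [5,0,0,0.5,0,0,0],
    [5,0,0,0.5,0,0,0],
    [5,0,0,0,0,0,0]
  ]
}}

```text
time_s: 14.3
tcp_pos: [0.4953, -0.1211, 0.1306]
ee_rot: [[0.387, -0.922, 0.002], [-0.922, -0.387, -0.0], [0.001, -0.001, -1.0]]
wrist_force: [4.4, 3.0, 5.3]
gripper_width: 0.134
gripper_force: 30.0
```

>>> {"method": "arm_command", "body": {
  "motion": [
    [5,0,0,0.5,0,0,0],
    [5,0,0,0.5,0,0,0],
    [5,0,0,0.5,0,0,0],
    [5,0,0,0,0,0,0]
  ]
}}

```text
time_s: 14.7
tcp_pos: [0.4953, -0.1211, 0.1292]
ee_rot: [[0.387, -0.922, 0.002], [-0.922, -0.387, -0.0], [0.001, -0.001, -1.0]]
wrist_force: [3.4, 3.4, 6.2]
gripper_width: 0.141
gripper_force: 30.0
```

>>> {"method": "arm_command", "body": {
  "motion": [
    [5,0,0,0.5,0,0,0],
    [5,0,0,0.5,0,0,0],
    [5,0,0,0.5,0,0,0],
    [5,0,0,0,0,0,0]
  ]
}}

```text
time_s: 15.1
tcp_pos: [0.4954, -0.1211, 0.1283]
ee_rot: [[0.387, -0.922, 0.002], [-0.922, -0.387, -0.0], [0.001, -0.001, -1.0]]
wrist_force: [2.9, 4.2, 9.8]
gripper_width: 0.137
gripper_force: 30.0
```

>>> {"method": "arm_command", "body": {
  "motion": [
    [5,0,0,0.3,0,0,0],
    [5,0,0,0,0,0,0]
  ]
}}

```text
time_s: 15.3
tcp_pos: [0.4954, -0.1212, 0.1282]
ee_rot: [[0.387, -0.922, 0.002], [-0.922, -0.387, -0.0], [0.001, -0.002, -1.0]]
wrist_force: [2.1, 4.1, 10.5]
gripper_width: 0.138
gripper_force: 30.0
```

>>> {"method": "arm_command", "body": {
  "motion": [
    [5,0,0,0,0,0,0.08],
    [5,0,0,0,0,0,0.1],
    [5,0,0,0,0,0,0.1],
    [5,0,0,0,0,0,0]
  ]
}}

```text
time_s: 15.7
tcp_pos: [0.4956, -0.1211, 0.1282]
ee_rot: [[0.115, -0.993, 0.002], [-0.993, -0.115, -0.0], [0.001, -0.002, -1.0]]
wrist_force: [1.9, 4.4, 9.8]
gripper_width: 0.132
gripper_force: 30.0
```

```bash
python3 -c "
from station import *
s=sense();print(s['moment'],s['wrist_force'],s['joints'])"
```

```text
[ 1.41521348 -0.8160581   0.00648237] [1.90523646 4.41251752 9.79265723] [ 4.53649560e+00  1.68366648e+01 -2.37981820e+01  3.72348524e-02
 -4.92373106e+01  2.05325564e+00]
```

Turns freely (moment z ≈ 0). 1.29 rad to go.

>>> {"method": "arm_command", "body": {
  "motion": [
    [5,0,0,0,0,0,0.12],
    [5,0,0,0,0,0,0.12],
    [5,0,0,0,0,0,0.12],
    [5,0,0,0,0,0,0.12],
    [5,0,0,0,0,0,0.12],
    [5,0,0,0,0,0,0.12],
    [5,0,0,0,0,0,0]
  ]
}}

```text
time_s: 16.4
tcp_pos: [0.4961, -0.1212, 0.1283]
ee_rot: [[-0.569, -0.823, 0.003], [-0.823, 0.569, -0.0], [-0.002, -0.003, -1.0]]
wrist_force: [2.7, 3.5, 9.7]
gripper_width: 0.136
gripper_force: 30.0
```

>>> {"method": "arm_command", "body": {
  "motion": [
    [5,0,0,0,0,0,0.12],
    [5,0,0,0,0,0,0.12],
    [5,0,0,0,0,0,0.12],
    [5,0,0,0,0,0,0.1],
    [5,0,0,0,0,0,0.06],
    [5,0,0,0,0,0,0]
  ]
}}

```text
time_s: 17.0
tcp_pos: [0.4963, -0.1214, 0.1284]
ee_rot: [[-0.902, -0.432, 0.004], [-0.432, 0.902, -0.001], [-0.003, -0.002, -1.0]]
wrist_force: [4.1, 3.1, 9.1]
gripper_width: 0.136
gripper_force: 30.0
```

```bash
python3 -c "
from station import *
import numpy as np
s=sense();R=s['ee_rot'];print(s['moment'],s['wrist_force'],np.degrees(np.arctan2(R[1,0],R[0,0])))"
```

```text
[ 0.90047986 -1.28371854 -0.02924163] [4.06275542 3.07125228 9.14889123] -154.3829331323316
```

>>> {"method": "arm_command", "body": {
  "motion": [
    [5,0,0,0,0,0,0.03],
    [5,0,0,0,0,0,0.02],
    [5,0,0,0,0,0,0],
    [5,0,0,-1,0,0,0],
    [5,0,0,-1,0,0,0],
    [5,0,0,-1,0,0,0],
    [5,0,0,0,0,0,0]
  ]
}}

```text
time_s: 17.7
tcp_pos: [0.4962, -0.1214, 0.1308]
ee_rot: [[-0.922, -0.387, 0.004], [-0.388, 0.922, -0.001], [-0.003, -0.002, -1.0]]
wrist_force: [5.5, 1.1, 5.2]
gripper_width: 0.134
gripper_force: 30.0
```

```bash
python3 -c "
from station import *
import numpy as np
s=sense();R=s['ee_rot'];print(s['moment'],s['wrist_force'],np.degrees(np.arctan2(R[1,0],R[0,0])))"
```

```text
[ 0.65933806 -1.6605188  -0.04648746] [5.54844742 1.07172055 5.19316249] -157.20060452631122
```

Rise a little more while held, until the notch is felt, then open.

>>> {"method": "arm_command", "body": {
  "motion": [
    [5,0,0,-0.5,0,0,0],
    [5,0,0,-0.5,0,0,0],
    [5,0,0,-0.5,0,0,0],
    [5,0,0,0,0,0,0]
  ]
}}

```text
time_s: 18.1
tcp_pos: [0.4962, -0.1214, 0.1322]
ee_rot: [[-0.922, -0.388, 0.004], [-0.388, 0.922, -0.001], [-0.003, -0.002, -1.0]]
wrist_force: [4.1, 1.4, 5.4]
gripper_width: 0.136
gripper_force: 30.0
```

>>> {"method": "arm_command", "body": {
  "motion": [
    [5,0,0,-0.5,0,0,0],
    [5,0,0,-0.3,0,0,0],
    [5,0,0,0,0,0,0]
  ]
}}

```text
time_s: 18.4
tcp_pos: [0.4962, -0.1214, 0.1329]
ee_rot: [[-0.922, -0.388, 0.004], [-0.388, 0.922, -0.001], [-0.003, -0.002, -1.0]]
wrist_force: [5.6, 1.9, 5.2]
gripper_width: 0.132
gripper_force: 30.0
```

>>> {"method": "arm_command", "body": {
  "motion": [
    [5,0,0,-0.4,0,0,0],
    [5,0,0,-0.4,0,0,0],
    [5,0,0,0,0,0,0]
  ]
}}

```text
time_s: 18.7
tcp_pos: [0.4962, -0.1214, 0.1337]
ee_rot: [[-0.922, -0.387, 0.004], [-0.387, 0.922, -0.001], [-0.003, -0.002, -1.0]]
wrist_force: [5.2, 1.7, 5.1]
gripper_width: 0.135
gripper_force: 30.0
```

>>> {"method": "arm_command", "body": {
  "motion": [
    [5,0,0,-0.4,0,0,0],
    [5,0,0,-0.4,0,0,0],
    [5,0,0,0,0,0,0]
  ]
}}

```text
time_s: 19.0
tcp_pos: [0.4962, -0.1214, 0.1344]
ee_rot: [[-0.922, -0.387, 0.004], [-0.387, 0.922, -0.001], [-0.003, -0.002, -1.0]]
wrist_force: [6.7, 0.5, 4.7]
gripper_width: 0.139
gripper_force: 30.0
```

>>> {"method": "arm_command", "body": {
  "motion": [
    [5,0,0,-0.5,0,0,0],
    [5,0,0,-0.5,0,0,0],
    [5,0,0,0,0,0,0]
  ]
}}

```text
time_s: 19.3
tcp_pos: [0.4962, -0.1214, 0.1347]
ee_rot: [[-0.922, -0.387, 0.003], [-0.387, 0.922, -0.0], [-0.003, -0.002, -1.0]]
wrist_force: [5.8, 0.6, 0.2]
gripper_width: 0.132
gripper_force: 30.0
```

>>> {"method": "arm_command", "body": {
  "motion": [
    [40,0,0,0,0,0,0],
    [40,0,0,0,0,0,0],
    [40,0,0,0,0,0,0],
    [40,0,0,-5,0,0,0],
    [40,0,0,-20,0,0,0],
    [40,0,0,-30,0,0,0],
    [40,0,0,-40,0,0,0],
    [40,0,0,-30,0,0,0]
  ]
}}

```text
time_s: 20.1
tcp_pos: [0.4945, -0.1214, 0.2621]
ee_rot: [[-0.922, -0.387, 0.001], [-0.387, 0.922, -0.001], [-0.001, -0.001, -1.0]]
wrist_force: [0.6, 0.3, 0.6]
gripper_width: 0.46
gripper_force: 0.0
```

>>> {"method": "arm_command", "body": {
  "motion": [
    [40,0,0,0,0,0,0],
    [40,0,0,0,0,0,0]
  ]
}}

```text
time_s: 20.3
tcp_pos: [0.4942, -0.1211, 0.26]
ee_rot: [[-0.922, -0.387, 0.0], [-0.387, 0.922, 0.001], [-0.001, 0.0, -1.0]]
wrist_force: [-0.1, 1.2, -0.9]
gripper_width: 0.458
gripper_force: 0.0
```

Run:
```python
from h import *
from station import *
import cv2
s=sense();print(s["time_s"],s["tcp_pos"],s["wrist_force"])
im=capture("wrist");t=capture("top");m=camera_model("wrist");q=camera_model("top")
print(find_in("wing_center","wrist")[:1],find_in("wing_center","top")[:1])
for z in (58,42,37,33,28):print(z,proj(m,world(Q,cov((-175,0,z),0))).round(1), "top face len px",(proj(m,world(Q,cov((-196,0,z+14),0)))-proj(m,world(Q,cov((-154,0,z+14),0)))).round(1))
o=np.hstack([cv2.resize(im[:,130:400],None,fx=1.4,fy=1.4),cv2.resize(t[100:320,220:370],(401,588))])[:,:,::-1]
cv2.imwrite("pics/w3.png",o)
```

```text
20.3 [ 0.49420502 -0.12111702  0.26003956] [-0.12996959  1.15795555 -0.85115096]
[{'location': [202.6, 277.4], 'p': 0.91}] [{'location': [245.9, 338.8], 'p': 0.49}]
58 [278.8 213.8] top face len px [ -0.1 -50.5]
42 [278.8 208.4] top face len px [ -0.1 -47.9]
37 [278.8 206.8] top face len px [ -0.1 -47.2]
33 [278.8 205.6] top face len px [ -0.1 -46.6]
28 [278.8 204.1] top face len px [ -0.1 -45.9]
```

View pics/w3.png

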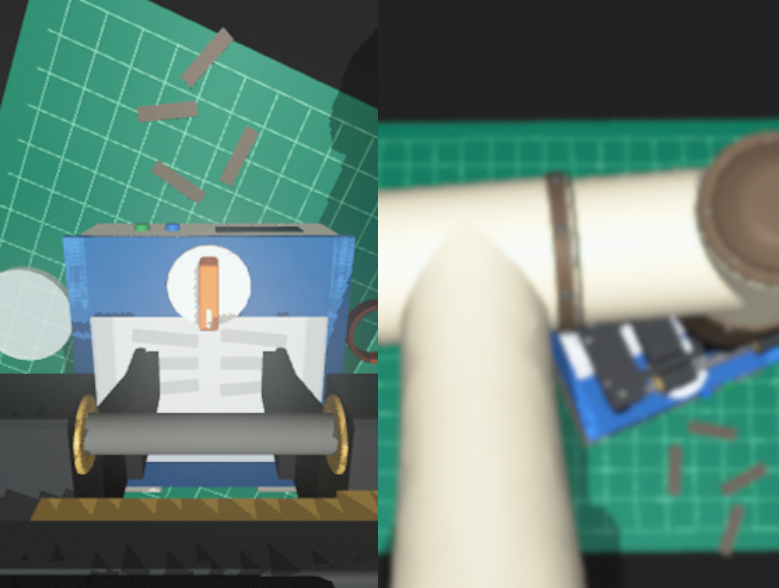

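The left half (wrist view) shows the cover shut. The wing lies along the chamber's x axis at about (208, 293) in the picture. It sits low, about where I left it after it stopped against the notch.

```bash
python3 -c "
from station import *
print(finish_job())"
```

```text
the job is handed in; nothing more can be done
None
```

The cover is shut and the stud is pushed in to its buffer (about 10 N) and turned a quarter turn clockwise. It stopped firmly on rising, as if in its notch, and stayed down when released, so I take it as locked, though I couldn't see the interlock switch; the job was handed in at about 20 s with the gripper clear.

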